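# Load the plate carrier and engage the press drive

## Robot

A 6-joint arm with a two-finger parallel gripper is mounted at the origin on the work surface. World frame = base frame: x ahead of the robot, y to its left, z up, the work surface at z = 0. Lengths are in m, angles in rad, forces in N, time in s.
With the tool pointing down it reaches from about 0.275 to 1 m from the base axis. Payload 8.4 kg.
Tool frame: the origin (TCP) lies at the very end of the fingers, on their centre line; the grasp point (between the pads) lies 19 mm behind it (manip.tcp_to_grasp is the distance from the TCP to the grasp point, in m); z points along the fingers, x is the direction in which the jaws open and shut, and the axes are right-handed (so a half turn about z gives the same grasp; the last joint's range is limited). The gripper opens to 85 mm and grips with 20 to 120 N. Pads are 22 mm wide; open, the fingers measure 114 mm over their backs; the gripper's body (76 mm by 85 mm) begins 54 mm behind the grasp point. The pads swing forward as they close: fully open they stand 13 mm farther back than shut.
Start: joints at [-1.186, 0.353, 1.633, -0, 1.155, -0.002], TCP at [0.236, -0.579, 0.231] pointing down, gripper open.
Joint ranges: [-2.63, 2.63], [-0.92, 2.1], [0.06, 2.66], [-1.3, 4.44], [0, 2.69], [-3.02, 3.02]. Speed limits (rad/s): [2.22, 2.22, 2.79, 3.14, 3.14, 3.14].

## Interface

Orientations are given as a rotation vector (axis times angle).
In Python, from workcell import manip gives the robot as it stands. The module is installed in compiled form; this text tells all that it offers.
- The arm moves only by the shell command python3 -m pendant 'ROWS'. ROWS is JSON, a list of rows, each an object with "jaw": the opening, from -1 (shut) to 1 (fully open); "dp": the shift along the tool's x, y, z in units of 0.5 m (1.0 is 0.5 m), a list of three; "rot": the turn, a rotation vector about the tool's x, y, z in units of 90 degrees (1.0 is 90 degrees), a list of three. A call has 1 to 20 rows; each row is the pose to reach, as a shift and turn from the pose commanded when the call began, along the tool's axes at that moment; what a row does not reach only later rows make up. A row lasts 1/10 s, in which the tool goes at most 50 mm and 8.59 degrees, less where a joint would pass 70% of its speed; a pose out of reach is approached as far as the arm can. A call with a number of a shift or a turn outside -1 to 1 is refused whole. A call with a gripper value outside its range is refused whole. The fingers move at their own pace and stop on an object; the grip force is fixed at half the most. Time passes only in rows, so rows that repeat a pose let the fingers close. It gives the time, the measured TCP pose, the force and the opening at its end, in the units of the state.
- manip.observe(): the state, without advancing time (a new reading comes with each control period).
- manip.read_camera(name): name is "scene" or "top" or "wrist"; returns (picture, depth): 384x512x3 uint8, red, green, blue; 384x512 float32, m along the optical axis (not along the pixel's ray), 0 where there is no reading.
- manip.calibration(name): a dict with "mtx" (3x3 intrinsics, pixels), "R" (3x3) and "t" (3): a world point X has camera coordinates R X + t. Camera axes: x right, y down, z forward; pixel columns grow to the right and rows downward; lengths in m; the calibration is good to about 2 mm. A picture is of the moment at which its call begins: read the wrist's pose just before it. calibration takes no time and is no camera call; for the wrist camera it gives the pose at the moment of the call.
- manip.close_job(): hands the job in, once; it reports no verdict.
Trained networks look in the newest picture that a camera, given by its name, has taken for a name from the list of things; names that differ only in an ending like _2 or _b are one class to them, and where a whole thing is asked for, a point or a joint stands for the part that bears it (a point fixed in the world has none). Each returns a list of dicts, best first, with "score" (0 to 1); they miss things now and then, are a little off and sometimes report something else, mostly with a low value. They report only what shows in the picture. A call takes as long as a camera call. They do not tell look-alikes from the thing itself.
- manip.silhouettes(camera, target): "pixels" (384x512 bool, what is visible of it) and "bbox" ([left, top, width, height] in pixels, round what is visible of it).
The state is a dict: "t": time; "q": joint angles; "qvel": joint speeds; "joint_efforts": joint torques, N m; "tool_pos": TCP position; "eef_rot": TCP orientation; "contact_force": force on the tool from outside, world axes, zero at the start; "moment": the same for the moment, N m; "gripper_width": opening from 0.0 (shut) to 1.0 (fully open).
Only numpy, scipy, OpenCV 4.12 (cv2) and the standard library are available. Lean on these libraries where they do the work, as an engineer would, in place of code of your own. Each camera call takes 0.05 s, during which the arm holds its last target.

## Task

Set the plate carrier in the press bed and slide it under the roller, nose first, until it is fully home against the stop and its front edge presses the presence switch. Only then raise the yellow lockout collar, push the drive lever through the gate from the red end fully over to the green end, and let the collar drop back down behind the tooth. Leave the foil roll, the cleaner bottle, the tin and the box of dies alone.

Things in the scene. Friction and masses are not known exactly. Their poses are not given: they have to be found in the camera images.
- press_bed: fixed infeed bed of a plate press: dark steel slab 250 x 130 mm, flat top 20 mm above the origin, which lies on the table. +x is the feed direction, z up. Two white guide rails 10 mm high run from x -88 to +88 mm, inner faces at y +-35.5 mm; flared lead-ins at x -110 to -86 mm. The carrier slides between the rails
- roller (a point): centre of the steel roller bar, 22 mm thick, that crosses the bed along y at bed x +50 mm, 58 mm above the table: the gap between bed and roller is 27 mm high. Its red bearing blocks stand at bed y +-49 to +-63 mm, their tops 75 mm above the table. The carrier's front part goes under it
- stop (a point): foot of the face of the low aluminium stop, at bed x +100 mm on the bed's top; the stop is 9 mm high, 75 mm wide. The carrier's front edge touches it when fully home
- home (a point): where the centre of the carrier's handle (carrier_grip) lies when the carrier is fully home: bed x -30, y 0 mm, 56 mm above the table. Axes as the bed's
- presence_switch (a joint): limit-switch arm, 50 mm long with an orange roller tip, just above the stop, hinged on a vertical pin at bed x +118, y +44 mm. 0 = free (tip stands 15 mm before the stop, mid-bed); grows (rad) as the carrier's front edge presses it to +x; about 0.34 with the carrier fully home. Light spring, 0.5 N; the carrier stays put when let go
- carrier_grip (a point): centre of the red handle, 36 (x) x 24 (y) x 30 mm high, on the rear of the loose plate carrier (0.3 to 0.6 kg): aluminium slab 160 (x) x 64 (y) x 20 mm, white blank plate on top. The point is 36 mm above its underside, 130 mm behind its front edge (nose, +x), 30 mm ahead of its rear edge, 14 mm below the handle's top. Starts flat on the mat
- mat: fixed black rubber mat 200 x 200 x 4 mm on which the carrier starts; origin at the centre of its underside, on the table
- console: fixed grey lever console 150 (x) x 100 (y) mm, 78 mm high, origin on the table under its middle. The lever swings in the console's x-z plane about an axis along y, 30 mm above the origin: it leans to -x (red end) at the start, to +x (green end) when engaged. Two steel gate strips run along x on top, at y +-8 to +-15 mm, 84 mm above the origin
- gate_tooth (a point): top middle of the gate's two teeth, which stand at console x -5 to +5, y +-8 to +-15 mm and reach 106 mm above the table. They stop the yellow collar unless it is raised; the lever's rod passes between them
- drive_lever (a joint): lever: steel rod 12 mm thick, black cap 18 mm across, top 130 mm from the hinge axis. 0 = red end, leaning 0.36 rad to console -x; grows (rad) towards +x; 0.72 = green end, leaning 0.36 rad to +x. Stays where left; needs about 3 N at the collar. With the collar down the teeth stop it at about 0.1; the collar drops behind them beyond about 0.64
- lockout_collar (a joint): yellow collar, 30 mm diameter, 38 mm long, sliding up along the lever (m). 0 = down (lower end 70, upper end 108 mm from the hinge axis); 0.012 = fully raised. A spring pulls it down, 2 to 3 N with its weight. Raised by 0.007 or more it passes over the teeth
- collar_grip (a point): point on the axis of the yellow collar where it is grasped, 96 mm from the lever's hinge axis with the collar down, 12 mm below the collar's upper end and 34 mm below the top of the lever's cap. Its z runs up along the lever, its y along the hinge axis; moves with lever and collar
- foil_roll: bystander: red roll standing on end, 90 mm diameter, 66 mm high, origin at the centre of its underside
- cleaner: bystander: blue bottle, 54 mm diameter, 210 mm high, origin at the centre of its underside
- die_box: bystander: orange open box 60 (x) x 100 (y) x 50 mm with steel die blocks, origin at the centre of its underside
- tin: bystander: green tin, 60 mm diameter, 140 mm high, standing close to the carrier on the robot's side of the mat, origin at the centre of its underside
Things that resemble listed ones, but are neither listed nor needed, are in the scene too. Of the things that look like the console, the smallest one is meant.

How it is judged:
On the way, in this order (a step that is already met when the one before it is completed fails the run):
1. the carrier is home under the roller and its front edge presses the presence switch (value of joint presence_switch above 0.25 rad and x of carrier_grip in the frame of press_bed above -0.034 m and z of carrier_grip in the frame of press_bed below 0.061 m), for 0.2 s.
2. the lockout collar is raised (value of joint lockout_collar above 0.006 m), for 0.05 s.
3. the drive lever is over at the green end (value of joint drive_lever above 0.64 rad), for 0.1 s.
At the end, for the whole second after the job is handed in: The carrier lies flat between the guides within 4 mm of the stop with the presence switch pressed (over 0.25 rad), the drive lever is at the green end (over 0.63 rad) and the collar is down again behind the tooth (under 2 mm) (value of joint presence_switch above 0.25 rad and x of carrier_grip in the frame of press_bed between -0.034 and -0.025 m and y of carrier_grip in the frame of press_bed between -0.007 and 0.007 m and z of carrier_grip in the frame of press_bed between 0.052 and 0.06 m and angle between the x axis of carrier_grip and the x axis of press_bed, either way round below 0.08 rad and angle between carrier_grip's own z axis and vertical below 0.05 rad and value of joint drive_lever above 0.63 rad and value of joint lockout_collar below 0.002 m); the robot touches nothing.
It fails at once if the drive lever pushed over before the carrier presses the switch (value of joint drive_lever above 0.2 rad and value of joint presence_switch below 0.2 rad).
It fails at once if the foil roll, bottle, tin or die box moved by more than 30 mm or tipped (distance of any of foil_roll, cleaner, die_box, tin from where it was at the start of the episode above 0.03 m or angle between any of foil_roll, cleaner, die_box, tin's own z axis and vertical above 0.4 rad).
It also fails if it takes over 61 s, if anything falls off the work surface, if the arm or the gripper's body presses on something with over 40 N, if the wrist force passes 120 N, or if a joint passes its speed limit or range.

## Working session

There is one attempt and no reset: what is moved stays moved. The work goes in short steps, Python scripts to look and compute and a shell command to move; the robot and the scene stay as the last step left them, time stands still between calls to the robot, and variables do not carry over. Pictures are saved under pics/ and viewed, and the job is handed in when it is done.

```bash
mkdir -p pics; ls; cat > h.py <<'E'
import numpy as np, cv2
from workcell import manip
from scipy.spatial.transform import Rotation as R
def cloud(cam,d):
    c=manip.calibration(cam); K=np.array(c["mtx"]);Rm=np.array(c["R"]);t=np.array(c["t"])
    v,u=np.indices(d.shape)
    P=np.stack([(u-K[0,2])/K[0,0]*d,(v-K[1,2])/K[1,1]*d,d],-1)
    return (P-t)@Rm
def save(im,n): cv2.imwrite("pics/"+n,im[...,::-1])
E
python3 - <<'E'
from h import *
s=manip.observe();print(s)
print(manip.tcp_to_grasp)
for c in ["scene","top"]:
    im,d=manip.read_camera(c); np.savez(c+"0.npz",im=im,d=d,P=cloud(c,d)); save(im,c+"0.png")
    print(c,manip.calibration(c))
E
```

```text
pics
{'t': 0.0, 'q': array([-1.18639926e+00,  3.53638209e-01,  1.63414997e+00,  1.44252032e-05,
        1.15522249e+00, -2.38673620e-03]), 'qvel': array([-0.00052812,  0.00060344, -0.00095924, -0.00026045,  0.00065963,
       -0.00061811]), 'joint_efforts': array([ 1.98450376e-03, -6.05258274e+01, -3.42064512e+01,  1.22504312e-04,
        9.22589796e-03,  2.73999353e-05]), 'tool_pos': array([ 0.23558446, -0.57836782,  0.23056112]), 'eef_rot': array([-2.60629163e+00,  1.75265156e+00,  1.83331644e-03]), 'contact_force': array([1.18241526, 0.59526323, 0.56180342]), 'moment': array([-0.01564746, -0.00672721, -0.04438498]), 'gripper_width': 1.0003546741253493}
0.0187
scene {'mtx': array([[373.31069414,   0.        , 260.46038046],
       [  0.        , 373.31069414, 198.93605917],
       [  0.        ,   0.        ,   1.        ]]), 'R': array([[ 0.83072464,  0.55666679, -0.00431885],
       [ 0.41678019, -0.62707483, -0.65808163],
       [-0.36904043,  0.54488462, -0.7529342 ]]), 't': array([-0.49066056, -0.09811695,  1.29269066])}
top {'mtx': array([[379.77630608,   0.        , 256.51803595],
       [  0.        , 379.77630608, 182.52611995],
       [  0.        ,   0.        ,   1.        ]]), 'R': array([[-0.02371689, -0.99951465,  0.02019814],
       [-0.99830567,  0.0226047 , -0.05361724],
       [ 0.05313464, -0.02143555, -0.99835726]]), 't': array([0.09114942, 0.51758262, 1.09895505])}
```

View pics/scene0.png

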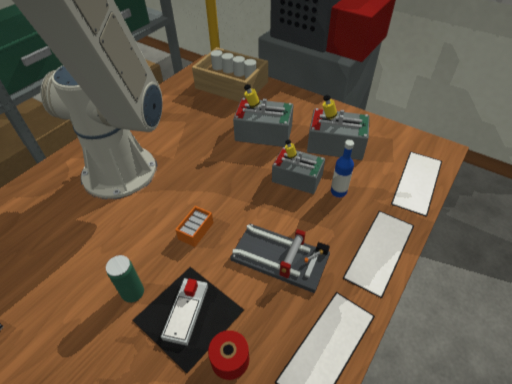

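View pics/top0.png

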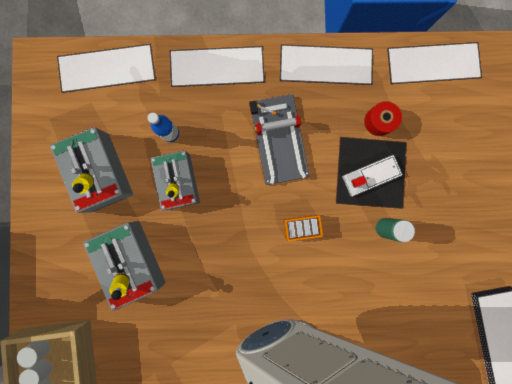

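The top view shows three consoles at (90,170), (123,265) and (175,180). The one at (175,180) is the smallest, and its red end faces the robot. The carrier is at (372,176), with its handle at (358,181) and its nose pointing right and up. The bed is at (280,140) with its roller at the far end. Lookalikes by top pixel:
- **Carrier:** four white sheets along the top edge.
- **Handle:** the red roll at (383,118).

Next I'll measure positions.

```bash
python3 - <<'E'
from h import *
z=np.load("top0.npz");im,d=z['im'],z['d'];P=cloud("top",d)
manip.read_camera("top")
for n in ["console","carrier_grip","press_bed","mat","tin","foil_roll","die_box","cleaner"]:
    r=manip.silhouettes("top",n)
    for x in r[:4]:
        m=x["pixels"]&(d>0); p=P[m]
        hi=p[p[:,2]>np.percentile(p[:,2],60)]
        print(n,round(x["score"],2),x["bbox"],p.shape[0],"med",p.mean(0).round(3),"zmax",np.percentile(p[:,2],[5,50,98]).round(3), "xy range",np.percentile(p,1,axis=0)[:2].round(3),np.percentile(p,99,axis=0)[:2].round(3))
c=cv2.resize(im[80:220,130:420],None,fx=2.7,fy=2.7,interpolation=cv2.INTER_CUBIC); save(c,"crop0.png")
E
```

```text
console 0.96 [150.4, 153.7, 48.2, 59.3] 2201 med [0.527 0.306 0.078] zmax [0.029 0.079 0.138] xy range [0.45 0.25] [0.603 0.372]
console 0.93 [52.5, 126.3, 78.7, 87.2] 4560 med [0.559 0.523 0.1  ] zmax [0.028 0.104 0.181] xy range [0.453 0.444] [0.666 0.622]
console 0.59 [84.2, 219.7, 81.2, 91.6] 4578 med [0.308 0.435 0.102] zmax [0.03  0.105 0.184] xy range [0.2   0.353] [0.411 0.532]
carrier_grip 0.68 [345.3, 154.6, 57.1, 41.2] 1146 med [ 0.532 -0.257  0.028] zmax [0.021 0.025 0.055] xy range [ 0.485 -0.335] [ 0.582 -0.181]
press_bed 0.55 [249.9, 92.3, 60.4, 91.3] 3769 med [0.645 0.01  0.027] zmax [0.017 0.021 0.073] xy range [ 0.523 -0.063] [0.77  0.085]
press_bed 0.22 [363.5, 102.6, 39.9, 34.2] 1010 med [ 0.692 -0.284  0.058] zmax [0.013 0.065 0.07 ] xy range [ 0.652 -0.332] [ 0.738 -0.246]
mat 0.73 [335.9, 135.3, 73.0, 77.6] 3228 med [ 0.545 -0.261  0.004] zmax [0.001 0.004 0.009] xy range [ 0.442 -0.364] [ 0.644 -0.16 ]
mat 0.69 [282.0, 213.8, 39.8, 30.2] 827 med [ 0.387 -0.049  0.036] zmax [0.004 0.041 0.053] xy range [ 0.354 -0.098] [0.421 0.002]
mat 0.65 [373.4, 213.9, 38.7, 30.0] 733 med [ 0.381 -0.286  0.109] zmax [0.024 0.132 0.144] xy range [ 0.352 -0.323] [ 0.408 -0.267]
tin 0.83 [375.7, 218.5, 35.7, 25.3] 718 med [ 0.381 -0.285  0.11 ] zmax [0.024 0.132 0.144] xy range [ 0.352 -0.32 ] [ 0.408 -0.267]
foil_roll 0.73 [364.4, 102.9, 36.1, 34.2] 954 med [ 0.693 -0.283  0.059] zmax [0.018 0.066 0.07 ] xy range [ 0.652 -0.33 ] [ 0.739 -0.246]
die_box 0.73 [283.2, 213.0, 37.2, 29.2] 763 med [ 0.387 -0.05   0.037] zmax [0.006 0.042 0.053] xy range [ 0.356 -0.098] [0.419 0.001]
cleaner 0.86 [147.6, 111.0, 33.7, 30.4] 607 med [0.665 0.324 0.125] zmax [0.016 0.135 0.211] xy range [0.646 0.304] [0.695 0.369]
cleaner 0.36 [375.8, 215.8, 38.8, 28.2] 757 med [ 0.38  -0.287  0.106] zmax [0.013 0.131 0.144] xy range [ 0.337 -0.352] [ 0.408 -0.267]
```

View pics/crop0.png

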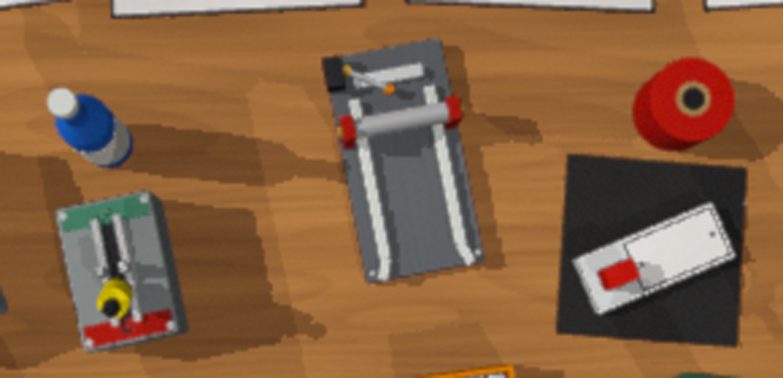

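The crop confirms the choices: the smallest console (red end towards the robot), the red handle at the rear left of the carrier, and the roller and switch at the far end of the bed. Now I'll fit poses.

```bash
python3 - <<'E'
from h import *
for cam in ["top","scene"]:
    z=np.load(cam+"0.npz");d=z['d'];P=z['P'].reshape(-1,3);im=z['im'].reshape(-1,3).astype(int)
    ok=d.reshape(-1)>0; P=P[ok];im=im[ok]
    def box(lo,hi): return np.all((P>lo)&(P<hi),1)
    def rect(m,n):
        r=cv2.minAreaRect(P[m][:,:2].astype(np.float32)*1000); print(cam,n,m.sum(),np.round(r[0],1),np.round(r[1],1),round(r[2],1), "z",np.median(P[m][:,2]).round(4))
    red=(im[:,0]>130)&(im[:,1]<60)&(im[:,2]<60)
    rect(box([.45,-.36,.018],[.61,-.16,.031]),"carrier slab")
    rect(box([.45,-.36,.045],[.61,-.16,.07])&red,"handle")
    m=box([.5,-.1,.014],[.8,.12,.024]); rect(m,"bed top")
    rect(box([.5,-.1,.027],[.8,.12,.034]),"rails")
    rect(box([.5,-.1,.05],[.8,.12,.085])&red,"bearing")
    m=box([.5,-.1,.061],[.8,.12,.085])&~red; rect(m,"roller")
    m=box([.42,.23,.072],[.62,.39,.081]); rect(m,"console top")
    m=box([.42,.23,.0825],[.62,.39,.088]); rect(m,"gates")
    m=box([.42,.23,.1],[.62,.39,.2]); 
    y=m&(im[:,0]>150)&(im[:,1]>120)&(im[:,2]<80); rect(y,"collar"); print(P[y].mean(0),P[y][:,2].max())
    k=m&(P[:,2]>.143); rect(k,"cap")
E
```

```text
top carrier slab 1072 [ 533.7 -260.1] [ 64. 162.] 21.4 z 0.0249
top handle 95 [ 515.2 -211.5] [21.3 34.2] 21.6 z 0.0536
top bed top 2536 [646.9   9.7] [250.5 130.5] 9.5 z 0.02
top rails 548 [642.7  10.2] [247.4 118.4] 14.0 z 0.0299
top bearing 77 [681.4  16.3] [ 23.  124.6] 9.8 z 0.0749
top roller 283 [681.   15.9] [ 25.8 132.9] 9.8 z 0.0674
top console top 1463 [528.8 309.8] [150.  100.1] 10.7 z 0.0782
top gates 174 [528.1 312.1] [140.1  85.1] 8.7 z 0.0839
top collar 69 [499.5 302. ] [30.5 27. ] 67.4 z 0.1325
[0.50057855 0.30303024 0.13132293] 0.14129221842004067
top cap 40 [488.7 301.9] [15.9 17. ] 70.1 z 0.1513
scene carrier slab 1414 [ 536.7 -259. ] [ 64.9 161.4] 20.9 z 0.0245
scene handle 95 [ 520.1 -213.7] [20.6 32.1] 21.3 z 0.0536
scene bed top 2499 [649.4   9.9] [249.9 133.4] 9.8 z 0.02
scene rails 579 [647.5   5.2] [241.6 120.2] 10.3 z 0.0298
scene bearing 0 [0. 0.] [0. 0.] 0.0 z nan
scene roller 360 [684.7  13.6] [ 25.5 129.3] 9.6 z 0.0685
scene console top 703 [531.5 309.5] [150.  103.5] 11.1 z 0.0781
scene gates 115 [532.5 304.9] [140.4  66.4] 8.8 z 0.0839
scene collar 27 [500.8 302.3] [27.4 24.8] 52.5 z 0.133
[0.50213612 0.30191821 0.13133347] 0.13707979620836097
scene cap 24 [492.5 301.8] [14.8 15.6] 77.9 z 0.1508
  return _methods._mean(a, axis=axis, dtype=dtype,
  ret = ret.dtype.type(ret / rcount)
```

```bash
cat >> h.py <<'E'
def down(yaw_deg):  # tool x at yaw, z down
    a=np.radians(yaw_deg); x=np.array([np.cos(a),np.sin(a),0]); zz=np.array([0,0,-1.]); return np.stack([x,np.cross(zz,x),zz],1)
def cur():
    s=manip.observe(); return np.array(s["tool_pos"]),R.from_rotvec(s["eef_rot"]).as_matrix(),s
def goal(p,Rt):
    p0,R0,s=cur(); dp=R0.T@(np.array(p)-p0)/.5; rv=R.from_matrix(R0.T@Rt).as_rotvec()/(np.pi/2)
    print("dp",dp.round(4),"rot",rv.round(4)," rows~",round(max(np.linalg.norm(dp)*10,np.linalg.norm(rv)*90/8.59),1)); return dp,rv
E
python3 - <<'E'
from h import *
p,R0,s=cur(); print(R0.round(3)); print("yaw x",np.degrees(np.arctan2(R0[1,0],R0[0,0])))
for y in (21.4,-158.6): goal([.517,-.213,.20],down(y))
E
```

```text
[[ 0.377 -0.926 -0.   ]
 [-0.926 -0.377  0.   ]
 [-0.    -0.    -1.   ]]
yaw x -67.83891082663789
dp [-0.4654 -0.7969  0.0626] rot [-0.      0.     -0.9915]  rows~ 10.4
dp [-0.4654 -0.7969  0.0626] rot [0.     0.     1.0085]  rows~ 10.6
```

```bash
python3 -m pendant '[{"jaw":1,"dp":[-0.465,-0.797,0.05],"rot":[0,0,-0.99]},{"jaw":1,"dp":[-0.465,-0.797,0.05],"rot":[0,0,-0.99]},{"jaw":1,"dp":[-0.465,-0.797,0.05],"rot":[0,0,-0.99]},{"jaw":1,"dp":[-0.465,-0.797,0.05],"rot":[0,0,-0.99]},{"jaw":1,"dp":[-0.465,-0.797,0.05],"rot":[0,0,-0.99]},{"jaw":1,"dp":[-0.465,-0.797,0.05],"rot":[0,0,-0.99]},{"jaw":1,"dp":[-0.465,-0.797,0.05],"rot":[0,0,-0.99]},{"jaw":1,"dp":[-0.465,-0.797,0.05],"rot":[0,0,-0.99]},{"jaw":1,"dp":[-0.465,-0.797,0.05],"rot":[0,0,-0.99]},{"jaw":1,"dp":[-0.465,-0.797,0.05],"rot":[0,0,-0.99]},{"jaw":1,"dp":[-0.465,-0.797,0.05],"rot":[0,0,-0.99]},{"jaw":1,"dp":[-0.465,-0.797,0.05],"rot":[0,0,-0.99]},{"jaw":1,"dp":[-0.465,-0.797,0.05],"rot":[0,0,-0.99]}]'
python3 - <<'E'
from h import *
im,d=manip.read_camera("wrist"); P=cloud("wrist",d); save(im,"w1.png"); np.savez("w1.npz",im=im,d=d,P=P)
p,R0,s=cur(); print(p, np.degrees(np.arctan2(R0[1,0],R0[0,0])),s["q"])
P=P[d>0]; im=im[d>0].astype(int)
def rect(m,n):
    r=cv2.minAreaRect(P[m][:,:2].astype(np.float32)*1000); print(n,m.sum(),np.round(r[0],1),np.round(r[1],1),round(r[2],1),np.median(P[m][:,2]).round(4))
box=lambda lo,hi: np.all((P>lo)&(P<hi),1)
rect(box([.45,-.36,.018],[.61,-.16,.031]),"slab")
red=(im[:,0]>130)&(im[:,1]<60)&(im[:,2]<60)
rect(box([.45,-.36,.049],[.61,-.16,.06])&red,"handle")
E
```

```text
t: 1.85
tool_pos: [0.517, -0.2133, 0.2063]
eef_rot: [3.088, 0.576, -0.0]
contact_force: [0.3, -0.2, 0.2]
gripper_width: 1.0
[ 0.51694755 -0.21347811  0.20635236] 21.12879674093105 [-3.94300430e-01  2.77533660e-01  1.80065173e+00 -1.72737248e-05
  1.06329549e+00 -7.63059103e-01]
slab 7855 [ 534.5 -260.6] [ 64.1 160.4] 21.2 0.0253
handle 34 [ 507.  -210.9] [38.2 16.2] 77.3 0.0527
```

View pics/w1.png

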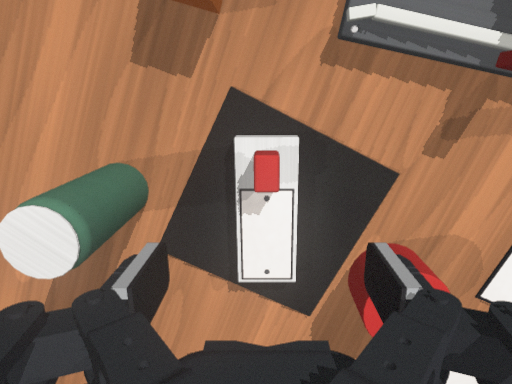

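The wrist view shows the handle at (266,171), square to the jaws, with the nose pointing down the picture. All three cameras agree on the grip point (0.5165, -0.2135) within about 2 mm. Descending.

```bash
python3 -m pendant '[{"jaw":1,"dp":[0,0,0.1],"rot":[0,0,0]},{"jaw":1,"dp":[0,0,0.2],"rot":[0,0,0]},{"jaw":1,"dp":[0,0,0.28],"rot":[0,0,0]},{"jaw":1,"dp":[0,0,0.33],"rot":[0,0,0]},{"jaw":1,"dp":[0,0,0.356],"rot":[0,0,0]},{"jaw":1,"dp":[0,0,0.356],"rot":[0,0,0]},{"jaw":-1,"dp":[0,0,0.356],"rot":[0,0,0]},{"jaw":-1,"dp":[0,0,0.356],"rot":[0,0,0]},{"jaw":-1,"dp":[0,0,0.356],"rot":[0,0,0]},{"jaw":-1,"dp":[0,0,0.356],"rot":[0,0,0]},{"jaw":-1,"dp":[0,0,0.356],"rot":[0,0,0]},{"jaw":-1,"dp":[0,0,0.356],"rot":[0,0,0]},{"jaw":-1,"dp":[0,0,0.356],"rot":[0,0,0]},{"jaw":-1,"dp":[0,0,0.356],"rot":[0,0,0]}]'
```

```text
t: 3.3
tool_pos: [0.5178, -0.2134, 0.0294]
eef_rot: [3.087, 0.579, 0.002]
contact_force: [-1.2, 1.0, 7.0]
gripper_width: 0.266
```

```bash
python3 -m pendant '[{"jaw":-1,"dp":[0,0,-0.03],"rot":[0,0,0]},{"jaw":-1,"dp":[0,0,-0.08],"rot":[0,0,0]},{"jaw":-1,"dp":[0,0,-0.14],"rot":[0,0,0]},{"jaw":-1,"dp":[0,0,-0.2],"rot":[0,0,0]},{"jaw":-1,"dp":[0,0,-0.24],"rot":[0,0,0]},{"jaw":-1,"dp":[0,0,-0.24],"rot":[0,0,0]},{"jaw":-1,"dp":[0,0,-0.24],"rot":[0,0,0]}]'
python3 - <<'E'
from h import *
im,d=manip.read_camera("wrist"); P=cloud("wrist",d); save(im,"w2.png"); np.savez("w2.npz",im=im,d=d,P=P)
p,R0,s=cur(); print(p, np.degrees(np.arctan2(R0[1,0],R0[0,0])),s["contact_force"],s["moment"])
L=(P-p)@R0; 
L=L[d>0]
m=(abs(L[:,0])<.06)&(L[:,2]>-.005)&(L[:,2]<.03)&(abs(L[:,1])<.2)
q=L[m]; r=cv2.minAreaRect(q[:,:2].astype(np.float32)*1000); print(m.sum(),r)
# plane fit
A=np.c_[q[:,:2],np.ones(len(q))]
for i in range(5):
    c,*_=np.linalg.lstsq(A,q[:,2],rcond=None); e=abs(A@c-q[:,2]); k=e<max(.002,np.percentile(e,70)); A=A[k];q=q[k]
print("tilt",c,len(q))
r=cv2.minAreaRect(q[:,:2].astype(np.float32)*1000);print(r, q.min(0),q.max(0))
E
```

```text
t: 4.0
tool_pos: [0.5167, -0.213, 0.1483]
eef_rot: [-3.088, -0.579, -0.0]
contact_force: [0.0, 1.3, -4.8]
gripper_width: 0.27
[ 0.51622498 -0.2127641   0.1474586 ] 21.265156829388268 [-0.52461978 -0.45084364 -4.19334585] [ 0.17179748  0.12515759 -0.04047709]
9557 ((-0.5504951477050781, 14.485637664794922), (64.29840087890625, 90.01959991455078), 0.315125435590744)
tilt [ 0.00208861 -0.0134972   0.0045461 ] 7294
((-0.6271190643310547, 14.618005752563477), (64.12940979003906, 89.75466918945312), 0.28506630659103394) [-0.03260982 -0.03039322  0.00213359] [0.03157119 0.05949767 0.0069662 ]
```

View pics/w2.png

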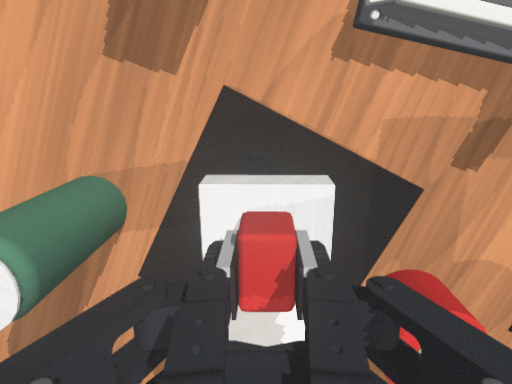

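The carrier is held square. Its rear edge is 30.4 mm behind the grasp, as expected. Moving to hover over the bed with the nose short of the roller.

```bash
python3 - <<'E'
from h import *
goal([.525,-.0112,.12],down(99.9))
E
```

```text
dp [ 0.1626 -0.3693  0.0551] rot [-1.100e-03  1.000e-04 -8.737e-01]  rows~ 9.2
```

```bash
python3 -m pendant '[{"jaw":-1,"dp":[0.016,-0.037,0],"rot":[0,0,-0.09]},{"jaw":-1,"dp":[0.04,-0.085,0],"rot":[0,0,-0.18]},{"jaw":-1,"dp":[0.057,-0.13,0],"rot":[0,0,-0.27]},{"jaw":-1,"dp":[0.073,-0.166,0],"rot":[0,0,-0.36]},{"jaw":-1,"dp":[0.089,-0.203,0],"rot":[0,0,-0.45]},{"jaw":-1,"dp":[0.105,-0.24,0],"rot":[0,0,-0.54]},{"jaw":-1,"dp":[0.122,-0.277,0],"rot":[0,0,-0.63]},{"jaw":-1,"dp":[0.138,-0.314,0],"rot":[0,0,-0.72]},{"jaw":-1,"dp":[0.155,-0.351,0.02],"rot":[0,0,-0.8]},{"jaw":-1,"dp":[0.163,-0.369,0.055],"rot":[0,0,-0.86]},{"jaw":-1,"dp":[0.163,-0.369,0.055],"rot":[0,0,-0.874]},{"jaw":-1,"dp":[0.163,-0.369,0.055],"rot":[0,0,-0.874]},{"jaw":-1,"dp":[0.163,-0.369,0.055],"rot":[0,0,-0.874]}]'
cat > rel.py <<'E'
from h import *
import sys
tag=sys.argv[1]
p,R0,s=cur(); print("tcp",p.round(4),"yaw",np.degrees(np.arctan2(R0[1,0],R0[0,0])).round(2),"F",s["contact_force"].round(1))
zc=p[2]-.0045   # plate top
for cam in ["top","wrist"]:
    im,d=manip.read_camera(cam); P=cloud(cam,d); save(im,f"{cam}_{tag}.png"); np.savez(f"{cam}_{tag}.npz",im=im,d=d,P=P)
    Q=P[d>0]
    box=lambda lo,hi: np.all((Q>lo)&(Q<hi),1)
    def rect(m,n):
        if m.sum()<20: print(cam,n,"few");return
        r=cv2.minAreaRect(Q[m][:,:2].astype(np.float32)*1000); print(cam,n,m.sum(),np.round(r[0],1),np.round(r[1],1),round(r[2],1))
        return r
    rect(box([.5,-.1,.014],[.8,.12,.0245]),"bed top")
    rect(box([.4,-.1,zc-.005],[.7,.12,zc+.003]),"plate top")
E
python3 rel.py a
```

```text
t: 5.35
tool_pos: [0.5262, -0.0122, 0.1208]
eef_rot: [-2.024, -2.403, 0.001]
contact_force: [0.7, 0.0, -4.4]
gripper_width: 0.269
tcp [ 0.5262 -0.0122  0.1208] yaw 99.79 F [ 0.7  0.  -4.4]
top bed top 1280 [647.5   9.8] [250.7 130.2] 9.7
top plate top 232 [625.2   5.5] [57.  63.7] 9.5
wrist bed top 2459 [563.8  -5.2] [ 80.3 130.8] 9.5
wrist plate top 8484 [540.5  -9.9] [89.8 64.5] 9.6
```

```bash
python3 -c "
import cv2,numpy as np
a=cv2.imread('pics/top_a.png');b=cv2.imread('pics/wrist_a.png')
cv2.imwrite('pics/ca.png',np.vstack([cv2.resize(a[70:220,190:390],(533,400)),0*a[:1,:1].repeat(533,1)]))
"
```

```text
(no output)
```

View pics/ca.png

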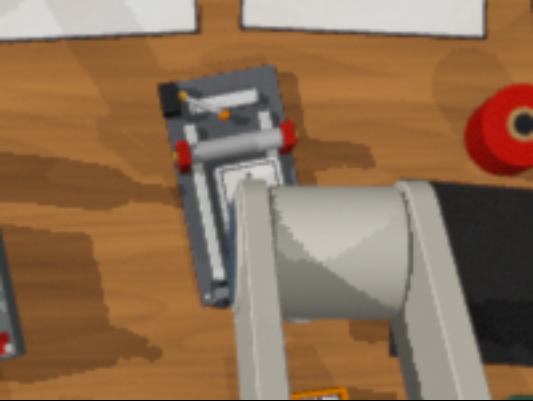

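View pics/wrist_a.png

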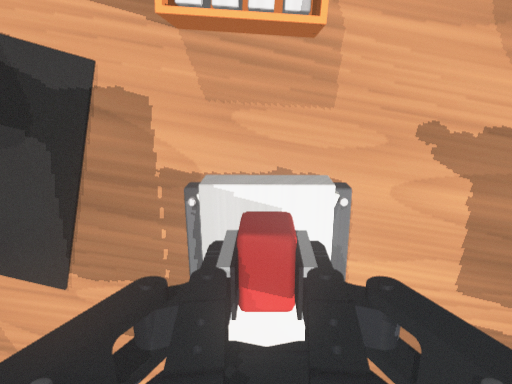

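The top view shows the nose about 18 mm short of the roller. Both cameras put the carrier about 0.6 mm off the bed's centreline, with the angles agreeing. Lowering.

```bash
python3 -m pendant '[{"jaw":-1,"dp":[0.001,0,0.05],"rot":[0,0,0]},{"jaw":-1,"dp":[0.001,0,0.09],"rot":[0,0,0]},{"jaw":-1,"dp":[0.001,0,0.12],"rot":[0,0,0]},{"jaw":-1,"dp":[0.001,0,0.14],"rot":[0,0,0]},{"jaw":-1,"dp":[0.001,0,0.148],"rot":[0,0,0]},{"jaw":-1,"dp":[0.001,0,0.148],"rot":[0,0,0]},{"jaw":-1,"dp":[0.001,0,0.148],"rot":[0,0,0]}]'; python3 rel.py b
```

```text
t: 6.15
tool_pos: [0.5267, -0.0113, 0.0474]
eef_rot: [2.021, 2.404, 0.001]
contact_force: [-0.3, 0.1, -3.9]
gripper_width: 0.273
tcp [ 0.5267 -0.0113  0.0474] yaw 99.91 F [-0.3  0.1 -3.9]
top bed top 1309 [646.9   9.7] [249.4 130.3] 9.6
top plate top 229 [636.1   5.4] [ 68.7 117.8] 10.0
wrist bed top 3513 [558.7  -5.9] [125.9 130.4] 9.9
wrist plate top 8463 [540.9  -8.9] [90.3 64.2] 9.8
```

View pics/wrist_b.png

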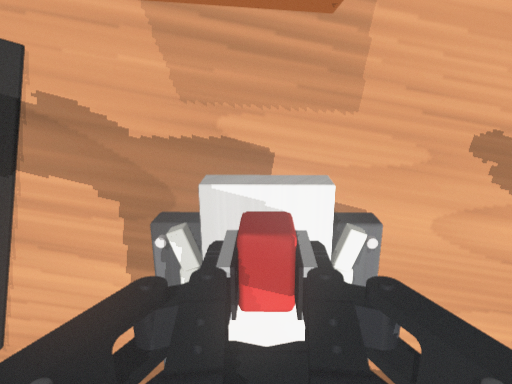

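The carrier sits symmetrically between the flares, still hanging about 1.5 mm up. Seating it and sliding forward most of the way.

```bash
python3 -m pendant '[{"jaw":-1,"dp":[0,0,0.003],"rot":[0,0,0]},{"jaw":-1,"dp":[0,0.01,0.003],"rot":[0,0,0]},{"jaw":-1,"dp":[0,0.025,0.003],"rot":[0,0,0]},{"jaw":-1,"dp":[0,0.04,0.003],"rot":[0,0,0]},{"jaw":-1,"dp":[0,0.055,0.003],"rot":[0,0,0]},{"jaw":-1,"dp":[0,0.07,0.003],"rot":[0,0,0]},{"jaw":-1,"dp":[0,0.08,0.003],"rot":[0,0,0]},{"jaw":-1,"dp":[0,0.09,0.003],"rot":[0,0,0]},{"jaw":-1,"dp":[0,0.1,0.003],"rot":[0,0,0]},{"jaw":-1,"dp":[0,0.1,0.003],"rot":[0,0,0]}]'
```

```text
t: 7.25
tool_pos: [0.5765, -0.0024, 0.0454]
eef_rot: [2.02, 2.404, 0.002]
contact_force: [2.3, 0.3, -0.3]
gripper_width: 0.268
```

```bash
python3 -m pendant '[{"jaw":-1,"dp":[0,0.01,0],"rot":[0,0,0]},{"jaw":-1,"dp":[0,0.02,0],"rot":[0,0,0]},{"jaw":-1,"dp":[0,0.03,0],"rot":[0,0,0]},{"jaw":-1,"dp":[0,0.04,0],"rot":[0,0,0]},{"jaw":-1,"dp":[0,0.05,0],"rot":[0,0,0]},{"jaw":-1,"dp":[0,0.05,0],"rot":[0,0,0]},{"jaw":-1,"dp":[0,0.05,0],"rot":[0,0,0]}]'; python3 rel.py c
```

```text
t: 7.95
tool_pos: [0.601, 0.0018, 0.0454]
eef_rot: [2.02, 2.404, 0.002]
contact_force: [2.2, -0.8, -0.1]
gripper_width: 0.273
tcp [0.601  0.0018 0.0454] yaw 99.92 F [ 2.2 -0.8 -0.1]
top bed top 822 [647.2  10. ] [250.3 129.9] 9.5
top plate top 23 [611.4  26.5] [134.2  26. ] 51.0
wrist bed top 25375 [580.1  -2.3] [113.6 130.8] 9.6
wrist plate top 8498 [620.3   5.5] [101.3 116.5] 9.7
```

View pics/top_c.png

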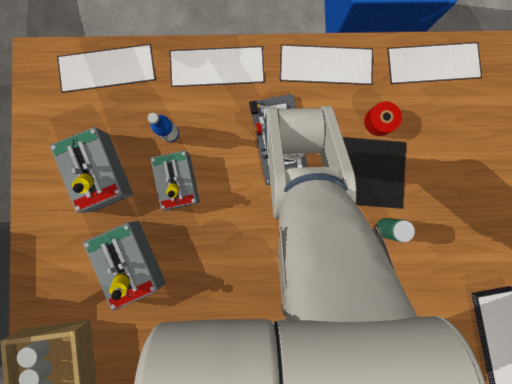

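```bash
python3 -m pendant '[{"jaw":-1,"dp":[0,0.002,0],"rot":[0,0,0]},{"jaw":-1,"dp":[0,0.004,0],"rot":[0,0,0]},{"jaw":-1,"dp":[0,0.004,0],"rot":[0,0,0]}]';  python3 -m pendant '[{"jaw":-1,"dp":[0,0.002,0],"rot":[0,0,0]},{"jaw":-1,"dp":[0,0.004,0],"rot":[0,0,0]},{"jaw":-1,"dp":[0,0.004,0],"rot":[0,0,0]}]'
```

```text
t: 8.35
tool_pos: [0.6008, 0.0019, 0.0454]
eef_rot: [-2.02, -2.404, 0.003]
contact_force: [-5.0, -1.6, 6.8]
gripper_width: 0.268
t: 8.65
tool_pos: [0.6026, 0.0022, 0.0454]
eef_rot: [-2.02, -2.404, 0.003]
contact_force: [-5.5, -0.6, 6.2]
gripper_width: 0.271
```

```bash
python3 -m pendant '[{"jaw":-1,"dp":[0,0.002,0],"rot":[0,0,0]},{"jaw":-1,"dp":[0,0.004,0],"rot":[0,0,0]},{"jaw":-1,"dp":[0,0.004,0],"rot":[0,0,0]}]'
python3 - <<'E'
from h import *
im,d=manip.read_camera("scene"); np.savez("scene_d.npz",im=im,d=d,P=cloud("scene",d))
save(cv2.resize(im[215:305,220:345],None,fx=6,fy=6,interpolation=cv2.INTER_CUBIC),"scene_d.png")
print(cur()[0])
E
```

```text
t: 8.95
tool_pos: [0.6036, 0.0024, 0.0453]
eef_rot: [-2.019, -2.403, 0.005]
contact_force: [-9.8, -2.1, 10.3]
gripper_width: 0.266
[0.6036111  0.00242088 0.04536235]
```

View pics/scene_d.png

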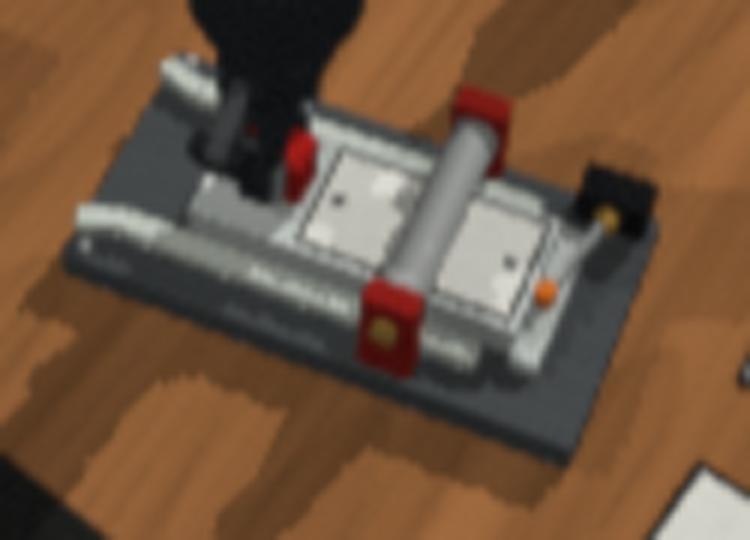

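The nose is at the stop under the roller, and the orange switch tip at about (545,293) lies over the stop edge. I'll push a little more to confirm contact.

```bash
python3 -m pendant '[{"jaw":-1,"dp":[0,0.002,0],"rot":[0,0,0]},{"jaw":-1,"dp":[0,0.005,0],"rot":[0,0,0]},{"jaw":-1,"dp":[0,0.005,0],"rot":[0,0,0]},{"jaw":-1,"dp":[0,0.005,0],"rot":[0,0,0]}]'
```

```text
t: 9.4
tool_pos: [0.6036, 0.0025, 0.0453]
eef_rot: [-2.017, -2.401, 0.01]
contact_force: [-19.9, -4.8, 19.8]
gripper_width: 0.272
```

It didn't move under 20 N, so it is hard against the stop. Relaxing the push, opening the jaws and lifting.

```bash
python3 -m pendant '[{"jaw":-1,"dp":[0,-0.004,0],"rot":[0,0,0]},{"jaw":-1,"dp":[0,-0.007,0],"rot":[0,0,0]},{"jaw":-1,"dp":[0,-0.007,0],"rot":[0,0,0]}]'; python3 -m pendant '[{"jaw":1,"dp":[0,0,0],"rot":[0,0,0]},{"jaw":1,"dp":[0,0,0],"rot":[0,0,0]},{"jaw":1,"dp":[0,0,0],"rot":[0,0,0]},{"jaw":1,"dp":[0,0,0],"rot":[0,0,0]},{"jaw":1,"dp":[0,0,0],"rot":[0,0,0]},{"jaw":1,"dp":[0,0,-0.05],"rot":[0,0,0]},{"jaw":1,"dp":[0,0,-0.15],"rot":[0,0,0]},{"jaw":1,"dp":[0,0,-0.25],"rot":[0,0,0]},{"jaw":1,"dp":[0,0,-0.35],"rot":[0,0,0]},{"jaw":1,"dp":[0,0,-0.35],"rot":[0,0,0]},{"jaw":1,"dp":[0,0,-0.35],"rot":[0,0,0]}]'; python3 rel.py e
python3 - <<'E'
from h import *
im,d=manip.read_camera("scene"); np.savez("scene_e.npz",im=im,d=d,P=cloud("scene",d))
save(cv2.resize(im[215:305,220:345],None,fx=6,fy=6,interpolation=cv2.INTER_CUBIC),"scene_e.png")
E
```

```text
t: 9.7
tool_pos: [0.6036, 0.0024, 0.0454]
eef_rot: [-2.02, -2.404, 0.002]
contact_force: [-6.5, -1.6, 7.4]
gripper_width: 0.269
t: 10.8
tool_pos: [0.6056, 0.0026, 0.2217]
eef_rot: [2.019, 2.403, 0.003]
contact_force: [0.0, -0.1, -0.4]
gripper_width: 1.001
tcp [0.6056 0.0026 0.2217] yaw 99.92 F [ 0.  -0.1 -0.4]
top bed top 689 [646.5  10.3] [250.  129.3] 9.8
top plate top few
wrist bed top 10600 [646.1  10.3] [250.1 132.3] 9.6
wrist plate top few
```

View pics/scene_e.png

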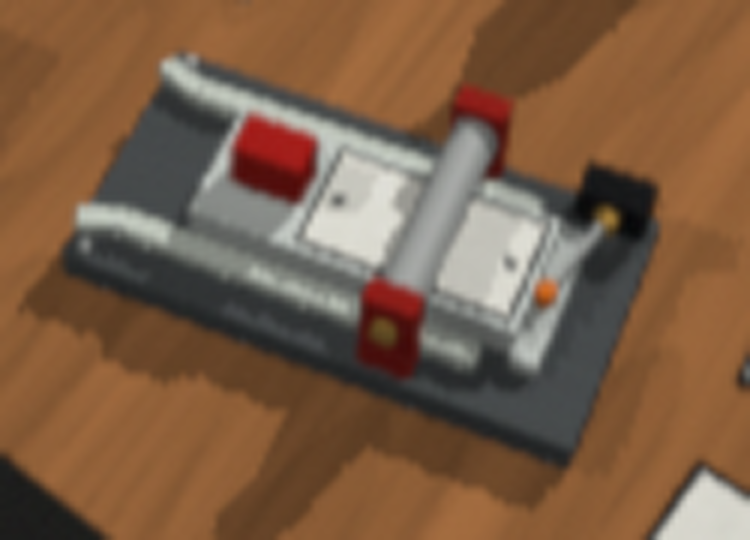

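View pics/wrist_e.png

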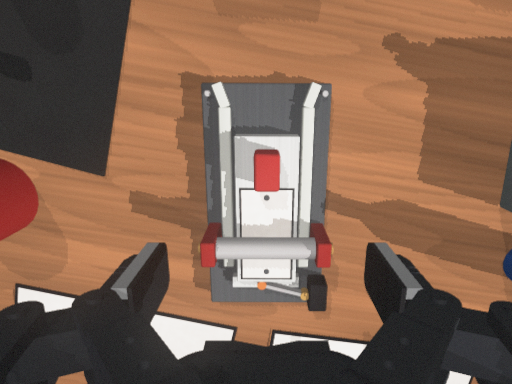

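The wrist view shows the carrier centred between the rails with the handle at (266,171), its front edge at the stop and the switch tip pushed back at (262,286). Checking the numbers and working out the lever approach.

```bash
python3 - <<'E'
from h import *
for f in ["wrist_e","scene_e"]:
    z=np.load(f+".npz");d=z['d'];P=z['P'][d>0];im=z['im'][d>0].astype(int)
    # bed frame from own bed fit
    m=np.all((P>[.5,-.1,.014])&(P<[.8,.12,.0245]),1); r=cv2.minAreaRect(P[m][:,:2].astype(np.float32)); a=np.radians(9.65); e=np.array([np.cos(a),np.sin(a)]);n=np.array([-e[1],e[0]])
    o=np.array(r[0])-.015*e; print(f,r,o)
    x=(P[:,:2]-o)@e; y=(P[:,:2]-o)@n
    m=(abs(y)<.06)&(P[:,2]>.036)&(P[:,2]<.046)&(x>-.1)&(x<.11)&(abs(y)<.034); print("slab x",np.percentile(x[m],[.5,99.5]).round(4),"y",np.percentile(y[m],[1,99]).round(4),"z",np.median(P[m][:,2]))
    h=(abs(y)<.03)&(P[:,2]>.066)&(P[:,2]<.076)&(x<0)&(x>-.08); print("handle top x",x[h].min(),x[h].max(),"y",y[h].min(),y[h].max())
    o=(im[:,0]>180)&(im[:,1]>60)&(im[:,1]<140)&(im[:,2]<60)&(x>.07)&(x<.14)&(abs(y)<.05); print("tip",o.sum(),x[o].mean(),y[o].mean())
# lever geometry
c=np.array([.5295,.3098]);a=np.radians(9.9+.8); 
for ang in (10,10.7): 
    e=np.array([np.cos(np.radians(ang)),np.sin(np.radians(ang))]); print("cap predicted",c-e*130e-3*np.sin(.36))
E
```

```text
wrist_e ((0.6460742354393005, 0.010319806635379791), (0.25006070733070374, 0.13228046894073486), 9.641550064086914) [0.63128648 0.00780537]
slab x [-0.0593  0.1081] y [-0.0319  0.0309] z 0.04005994991889317
handle top x -0.047618637451284425 -0.011811108414865976 y -0.012043207470047725 0.011129497779697331
tip 0 nan nan
scene_e ((0.6491870880126953, 0.009854026138782501), (0.2504768669605255, 0.13315266370773315), 9.922661781311035) [0.63439934 0.00733959]
slab x [-0.0596  0.1088] y [-0.0316  0.0319] z 0.040687665627860095
handle top x -0.047690482530677265 -0.012018543810182214 y -0.01215216224188189 0.01325854581586815
tip 2 0.10558605066472075 -0.006570864858295631
cap predicted [0.48440009 0.30184767]
cap predicted [0.48450061 0.30129728]<stdin>:10: RuntimeWarning: Mean of empty slice.
  ret = ret.dtype.type(ret / rcount)
```

The carrier is home: the handle centre measures bed x -29.8 mm in two cameras, and y is within 1 mm. Moving over the console for a close wrist measurement.

```bash
python3 - <<'E'
from h import *
goal([.505,.306,.27],down(100.3))
E
```

```text
dp [ 0.6318 -0.0904 -0.1023] rot [-0.0018 -0.0003 -0.0042]  rows~ 6.5
```

```bash
python3 -m pendant '[{"jaw":1,"dp":[0.05,-0.01,-0.06],"rot":[0,0,0]},{"jaw":1,"dp":[0.13,-0.03,-0.1],"rot":[0,0,0]},{"jaw":1,"dp":[0.22,-0.05,-0.1],"rot":[0,0,0]},{"jaw":1,"dp":[0.31,-0.07,-0.1],"rot":[0,0,0]},{"jaw":1,"dp":[0.4,-0.09,-0.1],"rot":[0,0,0]},{"jaw":1,"dp":[0.49,-0.09,-0.1],"rot":[0,0,0]},{"jaw":1,"dp":[0.57,-0.09,-0.1],"rot":[0,0,0]},{"jaw":1,"dp":[0.632,-0.09,-0.1],"rot":[0,0,0]},{"jaw":1,"dp":[0.632,-0.09,-0.1],"rot":[0,0,0]},{"jaw":1,"dp":[0.632,-0.09,-0.1],"rot":[0,0,0]},{"jaw":1,"dp":[0.632,-0.09,-0.1],"rot":[0,0,0]}]'
cat > con.py <<'E'
from h import *
import sys
im,d=manip.read_camera("wrist"); PP=cloud("wrist",d); save(im,f"wc_{sys.argv[1]}.png"); np.savez("wc.npz",im=im,d=d,P=PP)
p,R0,s=cur(); print(p.round(4),np.degrees(np.arctan2(R0[1,0],R0[0,0])))
P=PP[d>0];I=im[d>0].astype(int)
box=lambda lo,hi: np.all((P>lo)&(P<hi),1)
def rect(m,n):
    if m.sum()<10: print(n,"few");return
    r=cv2.minAreaRect(P[m][:,:2].astype(np.float32)*1000); print(n,m.sum(),np.round(r[0],1),np.round(r[1],1),round(r[2],1),P[m].mean(0).round(4))
rect(box([.42,.23,.073],[.62,.39,.081]),"console top")
rect(box([.42,.23,.0825],[.62,.39,.0865]),"gates")
rect(box([.50,.27,.1035],[.56,.36,.109])&(I[:,0]<I[:,2]+40),"teeth")
y=box([.42,.23,.09],[.62,.39,.17])&(I[:,0]>130)&(I[:,1]>100)&(I[:,2]<90); rect(y,"collar")
rect(box([.42,.23,.143],[.62,.39,.17]),"cap")
E
python3 con.py 1
```

```text
t: 12.05
tool_pos: [0.5059, 0.305, 0.2692]
eef_rot: [-2.021, -2.405, 0.003]
contact_force: [-0.3, 0.2, 0.5]
gripper_width: 0.999
[0.5062 0.3049 0.2696] 99.86249319503256
console top 9962 [529.3 309.6] [149.2 100.1] 10.9 [0.5254 0.3088 0.0792]
gates 802 [529.1 310.5] [136.5  82.7] 10.8 [0.5354 0.3105 0.0849]
teeth 154 [525.  308.5] [19.3 29.3] 9.9 [0.5291 0.3093 0.1066]
collar 38 [500.5 302.4] [38.4 16.5] 4.6 [0.5015 0.3013 0.1316]
cap 384 [489.  301.8] [17.3 17.3] 48.3 [0.4888 0.3017 0.1521]
```

View pics/wc_1.png

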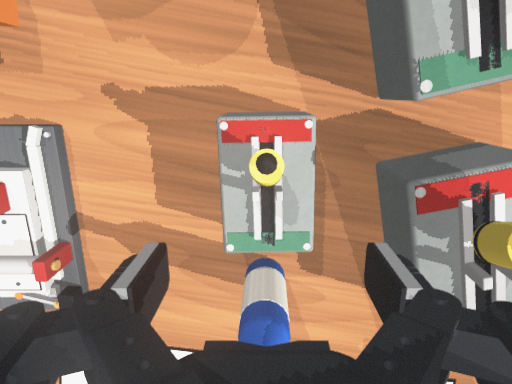

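The wrist view shows the chosen console with its collar at (266,167), red end towards the robot and the bottle beyond the green end. Fitting the lever axis to the yellow points.

```bash
python3 - <<'E'
from h import *
from scipy.optimize import least_squares
z=np.load("wc.npz");d=z['d'];P=z['P'][d>0];I=z['im'][d>0].astype(int)
c=np.array([.5293,.3096,.03]);a=np.radians(10.85);ex=np.array([np.cos(a),np.sin(a),0]);ey=np.array([-ex[1],ex[0],0])
L=np.c_[(P-c)@ex,(P-c)@ey,P[:,2]-.03]
m=(abs(L[:,1])<.025)&(L[:,0]<0)&(L[:,0]>-.08)&(L[:,2]>.062)&(L[:,2]<.14)
Q=L[m];J=I[m]
hsv=cv2.cvtColor(J[None].astype(np.uint8),cv2.COLOR_RGB2HSV)[0]
ye=(hsv[:,0]>20)&(hsv[:,0]<35)&(hsv[:,1]>120)
print(m.sum(),ye.sum())
Y=Q[ye]
for th in (.28,.32,.36,.40):
    u=np.array([-np.sin(th),0,np.cos(th)]); ax=Y@u; r=np.linalg.norm(Y-ax[:,None]*u,axis=1); print(th,"axial",np.percentile(ax,[1,50,90,99]).round(4),"r",np.percentile(r,[1,50,99]).round(4))
# top ring face: plane fit
u=np.array([-np.sin(.36),0,np.cos(.36)])
ring=abs(Y@u-.108)<.004; T=Y[ring]; v=np.array([np.cos(.36),0,np.sin(.36)])
print("ring",ring.sum(),"along v",(T@v).min(),(T@v).max(),"y",T[:,1].min(),T[:,1].max())
k=Q[(Q@u)>.122]; print("cap",len(k),(k@u).max(),(k@v).min(),(k@v).max(),k[:,1].min(),k[:,1].max())
E
```

```text
1142 229
0.28 axial [0.0768 0.1083 0.1262 0.1278] r [0.0028 0.0115 0.0196]
0.32 axial [0.0762 0.1085 0.1266 0.1281] r [0.0068 0.0128 0.0154]
0.36 axial [0.0756 0.1084 0.1267 0.1282] r [0.0046 0.0123 0.0182]
0.4 axial [0.0749 0.1081 0.1266 0.1283] r [0.0012 0.0151 0.0223]
ring 133 along v -0.011127050855811045 0.01790752403427658 y -0.014373364908295452 0.012188786976487861
cap 381 0.13183674281110946 -0.004840485653849602 0.012484549691373518 -0.008552191530411256 0.00846227031861408
```

```bash
cat >> h.py <<'E'
C=np.array([.5293,.3096,.03]);_a=np.radians(10.85);EX=np.array([np.cos(_a),np.sin(_a),0]);EY=np.array([-EX[1],EX[0],0])
def lev(th,r,tilt=None):
    "TCP pose for grasp point at radius r on lever leaning th to +x, tool tilt"
    tilt=th if tilt is None else tilt
    u=lambda t: np.sin(t)*EX+np.array([0,0,np.cos(t)])
    zz=-u(tilt); x=EY; Rt=np.stack([x,np.cross(zz,x),zz],1)
    return C+u(th)*r+zz*.0187-.0005*EY, Rt
E
python3 - <<'E'
from h import *
p,Rt=lev(-.33,.156); print(p); goal(p,Rt)
p,Rt=lev(-.33,.096); print(p); goal(p,Rt)
E
```

```text
[0.48569836 0.300734   0.15989161]
dp [-0.001  -0.0415  0.2194] rot [-0.2109  0.0023 -0.0108]  rows~ 2.2
[0.50479338 0.30439384 0.10312907]
dp [-2.000e-04 -2.400e-03  3.329e-01] rot [-0.2109  0.0023 -0.0108]  rows~ 3.3
```

```bash
python3 -m pendant '[{"jaw":1,"dp":[-0.001,-0.02,0.05],"rot":[-0.09,0.002,-0.01]},{"jaw":1,"dp":[-0.001,-0.042,0.1],"rot":[-0.18,0.002,-0.011]},{"jaw":1,"dp":[-0.001,-0.042,0.15],"rot":[-0.211,0.002,-0.011]},{"jaw":1,"dp":[-0.001,-0.042,0.2],"rot":[-0.211,0.002,-0.011]},{"jaw":1,"dp":[-0.001,-0.042,0.219],"rot":[-0.211,0.002,-0.011]},{"jaw":1,"dp":[-0.001,-0.042,0.219],"rot":[-0.211,0.002,-0.011]},{"jaw":1,"dp":[-0.001,-0.042,0.219],"rot":[-0.211,0.002,-0.011]}]'
python3 con.py 2
python3 - <<'E'
from h import *
p,Rt=lev(-.33,.096); goal(p,Rt)
E
```

```text
t: 12.8
tool_pos: [0.4866, 0.302, 0.1617]
eef_rot: [1.852, 2.241, 0.376]
contact_force: [0.2, 0.2, -0.3]
gripper_width: 0.994
[0.4868 0.3022 0.162 ] 100.87759292704213
console top 16525 [528.5 309.6] [148.6 100.4] 10.9 [0.512  0.3065 0.0791]
gates 1204 [525.2 309. ] [118.3  30.1] 10.9 [0.516  0.3072 0.0848]
teeth 25 [532.8 310.7] [ 4.2 29.2] 12.8 [0.5326 0.3132 0.1066]
collar 560 [491.5 300.5] [19.9 27.2] 20.6 [0.488  0.3006 0.1155]
cap 973 [489.1 301.9] [17.4 17.6] 62.3 [0.487  0.3015 0.151 ]
dp [-0.0027 -0.0043  0.1231] rot [ 0.0019 -0.0007  0.0001]  rows~ 1.2
```

View pics/wc_2.png

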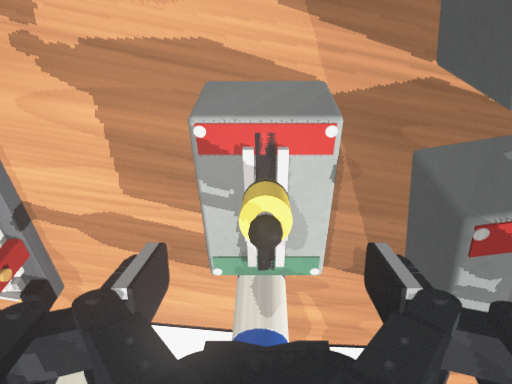

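The collar at (266,205) and cap at (265,232) are centred between the jaws. Descending along the lever and closing.

```bash
python3 -m pendant '[{"jaw":1,"dp":[-0.003,-0.004,0.04],"rot":[0,0,0]},{"jaw":1,"dp":[-0.003,-0.004,0.08],"rot":[0,0,0]},{"jaw":1,"dp":[-0.003,-0.004,0.11],"rot":[0,0,0]},{"jaw":1,"dp":[-0.003,-0.004,0.123],"rot":[0,0,0]},{"jaw":1,"dp":[-0.003,-0.004,0.123],"rot":[0,0,0]},{"jaw":-1,"dp":[-0.003,-0.004,0.123],"rot":[0,0,0]},{"jaw":-1,"dp":[-0.003,-0.004,0.123],"rot":[0,0,0]},{"jaw":-1,"dp":[-0.003,-0.004,0.123],"rot":[0,0,0]},{"jaw":-1,"dp":[-0.003,-0.004,0.123],"rot":[0,0,0]},{"jaw":-1,"dp":[-0.003,-0.004,0.123],"rot":[0,0,0]},{"jaw":-1,"dp":[-0.003,-0.004,0.123],"rot":[0,0,0]},{"jaw":-1,"dp":[-0.003,-0.004,0.123],"rot":[0,0,0]},{"jaw":-1,"dp":[-0.003,-0.004,0.123],"rot":[0,0,0]}]'
python3 - <<'E'
from h import *
p,R0,s=cur(); g=p-R0[:,2]*-.0187*-1
g=p-.0187*R0[:,2]; l=g-C; print("grasp pt lever frame",(l@EX).round(4),(l@EY).round(4),l[2].round(4),"th",np.arctan2(l@EX,l[2]),"r",np.hypot(l@EX,l[2]),"w mm",s["gripper_width"]*85, s["contact_force"])
E
```

```text
t: 14.15
tool_pos: [0.5037, 0.3046, 0.1028]
eef_rot: [1.85, 2.242, 0.377]
contact_force: [-3.9, 1.1, 6.4]
gripper_width: 0.33
grasp pt lever frame -0.0322 -0.0002 0.0905 th -0.3418764058278079 r 0.0960438267677654 w mm 28.02061823604661 [-3.87258493  1.09348821  6.38185552]
```

```bash
python3 -m pendant '[{"jaw":-1,"dp":[0,0,-0.008],"rot":[0,0,0]},{"jaw":-1,"dp":[0,0,-0.015],"rot":[0,0,0]},{"jaw":-1,"dp":[0,0,-0.021],"rot":[0,0,0]},{"jaw":-1,"dp":[0,0,-0.021],"rot":[0,0,0]},{"jaw":-1,"dp":[0,0,-0.021],"rot":[0,0,0]}]'
python3 - <<'E'
from h import *
im,d=manip.read_camera("scene");save(cv2.resize(im[125:200,260:360],None,fx=7,fy=7,interpolation=cv2.INTER_CUBIC),"s5.png")
p,R0,s=cur(); g=p-.0187*R0[:,2]; l=g-C; th=np.arctan2(l@EX,l[2]); print("th",th,"r",np.hypot(l@EX,l[2]))
r=.1065
for t in np.linspace(th,.40,13)[1:]:
    tilt=-.33+(t-th)/(.36-th)*.53
    P,Rt=lev(t,r,tilt); print(round(t,2),end=' '); goal(P,Rt)
E
```

```text
t: 14.65
tool_pos: [0.5004, 0.3039, 0.1124]
eef_rot: [1.851, 2.242, 0.377]
contact_force: [0.1, 5.8, -2.6]
gripper_width: 0.334
th -0.3417537261529132 r 0.10611042650702894
-0.28 dp [-0.0006  0.0113 -0.0005] rot [ 0.0312 -0.001   0.0007]  rows~ 0.3
-0.22 dp [-0.0006  0.0227  0.0004] rot [ 0.0609 -0.001   0.0007]  rows~ 0.6
-0.16 dp [-0.0006  0.034   0.0021] rot [ 0.0907 -0.0009  0.0007]  rows~ 0.9
-0.09 dp [-0.0007  0.0452  0.0045] rot [ 0.1204 -0.0009  0.0008]  rows~ 1.3
-0.03 dp [-0.0007  0.0561  0.0077] rot [ 0.1501 -0.0009  0.0008]  rows~ 1.6
0.03 dp [-0.0007  0.0669  0.0115] rot [ 0.1798 -0.0009  0.0008]  rows~ 1.9
0.09 dp [-0.0007  0.0774  0.016 ] rot [ 0.2095 -0.0009  0.0008]  rows~ 2.2
0.15 dp [-0.0007  0.0876  0.0212] rot [ 0.2393 -0.0009  0.0008]  rows~ 2.5
0.21 dp [-0.0008  0.0974  0.027 ] rot [ 0.269  -0.0008  0.0009]  rows~ 2.8
0.28 dp [-0.0008  0.1069  0.0334] rot [ 0.2987 -0.0008  0.0009]  rows~ 3.1
0.34 dp [-0.0008  0.1159  0.0405] rot [ 0.3284 -0.0008  0.0009]  rows~ 3.4
0.4 dp [-0.0008  0.1245  0.0481] rot [ 0.3581 -0.0008  0.0009]  rows~ 3.8
```

View pics/s5.png

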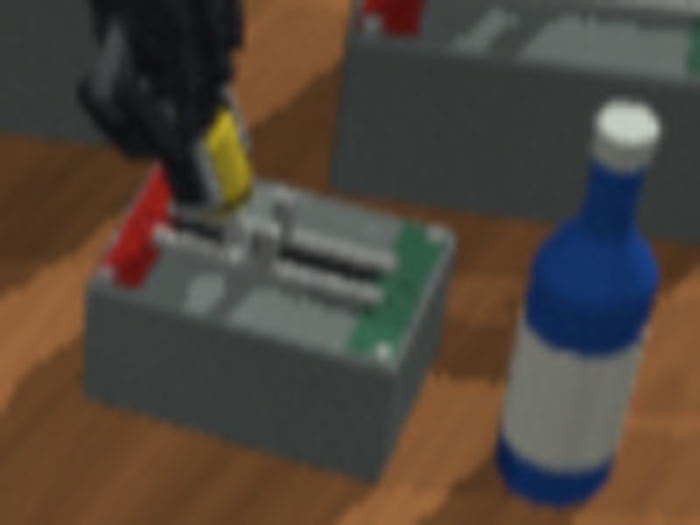

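The collar is in the pads and the tool has risen 10 mm, clear of the teeth. Swinging to past the middle first.

```bash
python3 -m pendant '[{"jaw":-1,"dp":[0,0.011,0],"rot":[0.03,0,0]},{"jaw":-1,"dp":[0,0.023,0],"rot":[0.06,0,0]},{"jaw":-1,"dp":[0,0.034,0.002],"rot":[0.09,0,0]},{"jaw":-1,"dp":[0,0.045,0.0045],"rot":[0.12,0,0]},{"jaw":-1,"dp":[0,0.056,0.0075],"rot":[0.15,0,0]},{"jaw":-1,"dp":[0,0.067,0.0115],"rot":[0.18,0,0]},{"jaw":-1,"dp":[0,0.0775,0.016],"rot":[0.21,0,0]},{"jaw":-1,"dp":[0,0.0775,0.016],"rot":[0.21,0,0]}]'
python3 - <<'E'
from h import *
p,R0,s=cur(); g=p-.0187*R0[:,2]; l=g-C; th=np.arctan2(l@EX,l[2]); print("th",th,"r",np.hypot(l@EX,l[2]), "tilt",np.arcsin(-R0[:,2]@EX))
for t,tl in [(.15,.06),(.21,.11),(.27,.15),(.33,.18),(.38,.2),(.42,.2)]:
    P,Rt=lev(t,.1065,tl); print(t,end=' '); goal(P,Rt)
E
```

```text
t: 15.5
tool_pos: [0.5377, 0.311, 0.116]
eef_rot: [-1.999, -2.419, 0.004]
contact_force: [-4.3, 6.9, -2.2]
gripper_width: 0.334
th 0.08197824184047221 r 0.10506198373580151 tilt 0.0041558882100568885
0.15 dp [-0.0007  0.0125 -0.0013] rot [ 0.0356 -0.0005  0.0003]  rows~ 0.4
0.21 dp [-0.0007  0.0232  0.0008] rot [ 0.0674 -0.0005  0.0004]  rows~ 0.7
0.27 dp [-0.0007  0.0342  0.0036] rot [ 0.0928 -0.0005  0.0004]  rows~ 1.0
0.33 dp [-0.0007  0.0453  0.0071] rot [ 0.1119 -0.0005  0.0004]  rows~ 1.2
0.38 dp [-0.0007  0.0546  0.0106] rot [ 0.1247 -0.0005  0.0004]  rows~ 1.3
0.42 dp [-0.0007  0.0624  0.0139] rot [ 0.1247 -0.0005  0.0004]  rows~ 1.3
```

```bash
python3 -m pendant '[{"jaw":-1,"dp":[0,0.0125,-0.001],"rot":[0.035,0,0]},{"jaw":-1,"dp":[0,0.023,0.001],"rot":[0.067,0,0]},{"jaw":-1,"dp":[0,0.034,0.0035],"rot":[0.093,0,0]},{"jaw":-1,"dp":[0,0.045,0.007],"rot":[0.112,0,0]},{"jaw":-1,"dp":[0,0.0545,0.0105],"rot":[0.125,0,0]},{"jaw":-1,"dp":[0,0.0545,0.0105],"rot":[0.125,0,0]},{"jaw":-1,"dp":[0,0.0545,0.0105],"rot":[0.125,0,0]}]'
python3 - <<'E'
from h import *
p,R0,s=cur(); g=p-.0187*R0[:,2]; l=g-C; th=np.arctan2(l@EX,l[2]); print("th",th,"r",np.hypot(l@EX,l[2]), "tilt",np.arcsin(-R0[:,2]@EX))
im,d=manip.read_camera("scene");save(cv2.resize(im[125:200,260:360],None,fx=7,fy=7,interpolation=cv2.INTER_CUBIC),"s6.png")
E
```

```text
t: 16.2
tool_pos: [0.5635, 0.316, 0.1109]
eef_rot: [-1.913, -2.318, 0.231]
contact_force: [-4.6, 4.2, -1.9]
gripper_width: 0.332
th 0.36984508753927037 r 0.10641513319681456 tilt 0.1996910188779098
```

View pics/s6.png

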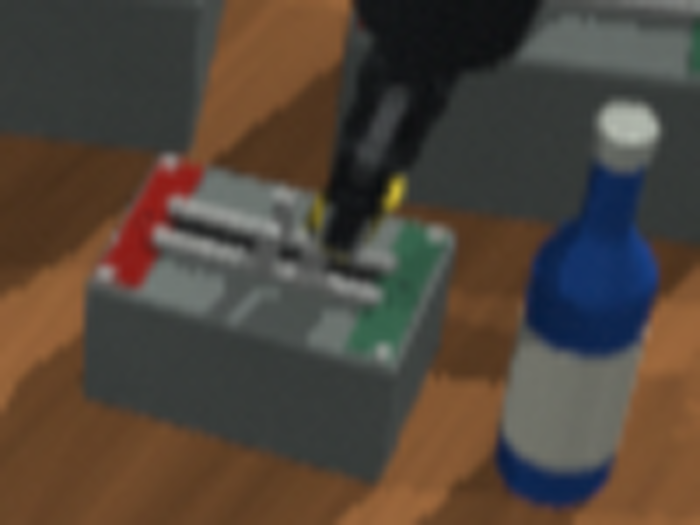

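The lever is near the green end. Pushing a few mm more to feel its end stop.

```bash
python3 -m pendant '[{"jaw":-1,"dp":[0,0.006,0.002],"rot":[0,0,0]},{"jaw":-1,"dp":[0,0.01,0.0035],"rot":[0,0,0]},{"jaw":-1,"dp":[0,0.01,0.0035],"rot":[0,0,0]}]'
python3 - <<'E'
from h import *
p,R0,s=cur(); g=p-.0187*R0[:,2]; l=g-C; th=np.arctan2(l@EX,l[2]); print("th",th,"r",np.hypot(l@EX,l[2]), "tilt",np.arcsin(-R0[:,2]@EX),s["contact_force"])
E
```

```text
t: 16.55
tool_pos: [0.5627, 0.3159, 0.1079]
eef_rot: [-1.908, -2.312, 0.245]
contact_force: [-21.7, 2.1, 6.2]
gripper_width: 0.334
th 0.3754495160661381 r 0.10333807513366126 tilt 0.2106728668707383 [-21.65358272   2.07379181   6.19427269]
```

The end stop is reached (22 N, no more motion). Easing off, lowering the collar and releasing.

```bash
python3 -m pendant '[{"jaw":-1,"dp":[0,-0.006,0],"rot":[0,0,0]},{"jaw":-1,"dp":[0,-0.008,0.007],"rot":[0,0,0]},{"jaw":-1,"dp":[0,-0.009,0.013],"rot":[0,0,0]},{"jaw":-1,"dp":[0,-0.009,0.013],"rot":[0,0,0]}]'
python3 -m pendant '[{"jaw":1,"dp":[0,0,0],"rot":[0,0,0]},{"jaw":1,"dp":[0,0,0],"rot":[0,0,0]},{"jaw":1,"dp":[0,0,0],"rot":[0,0,0]},{"jaw":1,"dp":[0,0,0],"rot":[0,0,0]},{"jaw":1,"dp":[0,0,0],"rot":[0,0,0]},{"jaw":1,"dp":[0,0,0],"rot":[0,0,0]}]'
```

```text
t: 16.95
tool_pos: [0.5605, 0.3155, 0.1027]
eef_rot: [-1.911, -2.316, 0.235]
contact_force: [-10.1, 3.1, 1.0]
gripper_width: 0.329
t: 17.55
tool_pos: [0.5645, 0.3157, 0.1036]
eef_rot: [-1.916, -2.32, 0.226]
contact_force: [0.1, -0.9, 0.6]
gripper_width: 1.003
```

```bash
python3 -m pendant '[{"jaw":1,"dp":[0,-0.01,-0.05],"rot":[0,0,0]},{"jaw":1,"dp":[0,-0.03,-0.13],"rot":[0,0,0]},{"jaw":1,"dp":[0,-0.06,-0.22],"rot":[-0.04,0,0]},{"jaw":1,"dp":[0,-0.1,-0.3],"rot":[-0.1,0,0]},{"jaw":1,"dp":[0,-0.15,-0.34],"rot":[-0.127,0,0]},{"jaw":1,"dp":[0,-0.15,-0.34],"rot":[-0.127,0,0]},{"jaw":1,"dp":[0,-0.15,-0.34],"rot":[-0.127,0,0]}]'
python3 con.py 3
python3 - <<'E'
from h import *
z=np.load("wc.npz");d=z['d'];P=z['P'][d>0];I=z['im'][d>0]
L=np.c_[(P-C)@EX,(P-C)@EY,P[:,2]-.03]
m=(abs(L[:,1])<.025)&(L[:,0]>-.02)&(L[:,0]<.08)&(L[:,2]>.062)&(L[:,2]<.14);Q=L[m]
hsv=cv2.cvtColor(I[m][None],cv2.COLOR_RGB2HSV)[0]; Y=Q[(hsv[:,0]>20)&(hsv[:,0]<35)&(hsv[:,1]>120)]
u=np.array([np.sin(.36),0,np.cos(.36)]);v=np.array([np.cos(.36),0,-np.sin(.36)])
print(len(Y),"yellow axial",np.percentile(Y@u,[1,25,50,75,90,99]).round(4),"v",(Y@v).min(),(Y@v).max())
k=Q[(Q@u)>.122];print("cap",len(k),np.median(k@u),(k@u).max(),(k@v).min(),(k@v).max())
im,d=manip.read_camera("scene");np.savez("scene_f.npz",im=im,d=d,P=cloud("scene",d))
save(np.hstack([cv2.resize(im[125:200,260:360],(400,300),interpolation=cv2.INTER_CUBIC),cv2.resize(im[215:305,220:345],(400,300),interpolation=cv2.INTER_CUBIC)]),"s7.png"); print(manip.observe()["t"])
E
```

```text
t: 18.25
tool_pos: [0.5244, 0.3081, 0.2857]
eef_rot: [1.997, 2.421, 0.008]
contact_force: [-0.1, -0.2, -1.2]
gripper_width: 1.0
[0.5245 0.3079 0.2844] 100.93063533343157
console top 10035 [528.8 309.2] [148.1 100. ] 10.9 [0.5188 0.3073 0.0778]
gates 719 [512.9 306.5] [77.4 29.7] 10.2 [0.5059 0.3048 0.0836]
teeth 163 [535.8 310.1] [23.3 29.1] 10.2 [0.5312 0.3098 0.105 ]
collar 169 [554.7 313.6] [29.5 27.5] 6.8 [0.5525 0.3056 0.1169]
cap 288 [571.6 317.5] [17.5 16.6] 11.1 [0.5701 0.3171 0.1492]
733 yellow axial [0.0745 0.0859 0.0961 0.1058 0.1073 0.1196] v -0.015763745027788448 0.011246126922208164
cap 257 0.1269960281471248 0.1299639223304408 -0.009222082806687596 0.008074274777510776
18.35
```

View pics/wc_3.png

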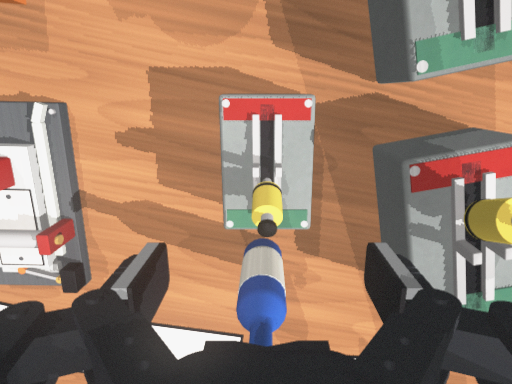

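View pics/s7.png

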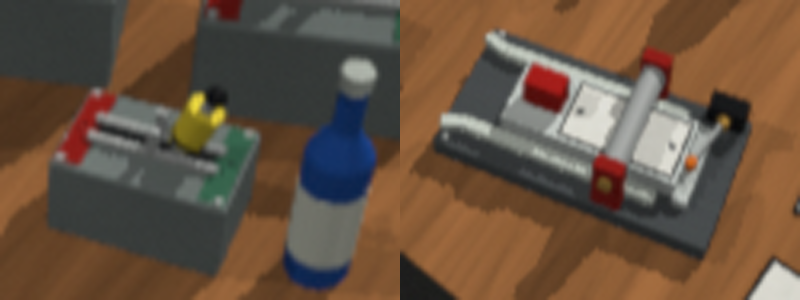

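The lever lies on the green side with its collar at (267,203). The axis fit gives a lean of about 0.355 rad, and the collar's upper end is about 107 mm from the hinge, so it is down. The carrier is unchanged and the bystanders haven't moved. Handing in.

```bash
python3 -c "
from workcell import manip
print(manip.close_job(), manip.observe()['t'])"
```

```text
the job is handed in; nothing more can be done
the job is handed in; nothing more can be done
```

The carrier is home under the roller, the drive lever is at the green end with the collar down behind the tooth, and I handed the job in at about 18.4 s of the 61 s. The job reports no verdict, so these results rest on my own camera and force checks.

- **Carrier:** I gripped it by the handle, set it between the guides and slid it in until it stood firm under a 20 N push. After release, two cameras put the handle at bed x -29.8 mm, with y within 1 mm. The switch tip is visibly pushed back to the stop.
- **Lever and collar:** I raised the collar about 10 mm and swung the lever until it met its end stop at about 22 N. I then lowered the collar, released it and backed clear. The last wrist picture puts the lever about 0.355 rad to the green side. The collar's upper end is about 107 mm from the hinge, against 108 mm for fully down.
- **Bystanders:** I used the smallest console and kept clear of the foil roll, bottle, tin and die box. I checked those only by eye, and the last pictures mainly show the bottle, standing as before.
- **Disagreements:** The top and scene cameras differed by about 2.5 mm in world x, within the calibration error. The lever first measured about 0.03 rad less than its stated red-end lean, so I gripped the collar where I saw it. I could not read the switch or joint values directly.

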